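# Unpin the crucible carrier and key it on to the changer drive

### The arm

A 6-joint arm with a two-finger parallel gripper is mounted at the origin on a cart in front of the work surface, level with it; the furniture and walls round the work are solid. World frame = base frame: x ahead of the robot, y to its left, z up, the work surface at z = 0. Lengths are in mm, angles in rad, forces in N, time in s.
With the tool pointing down it reaches from about 300 to 775 mm from the base axis. Payload 14.6 kg.
Tool frame: the origin (TCP) lies where the fingers leave the gripper's body, on its centre line; the fingertips stand 97 mm ahead of it and the grasp point (between the pads) lies ahead of it (grip_depth is the z of the grasp point in the tool frame, in mm); z points along the fingers, y is the line along which they close (so a half turn about z gives the same grasp; the last joint's range is limited). The gripper opens to 94 mm and grips with 3 to 60 N. Pads are 16 mm wide; open, the fingers measure 119 mm over their backs; the gripper's body (75 mm by 177 mm) begins 78 mm behind the grasp point.
Start: joints at [1.056, 0.3, 1.521, -0, 1.321, -0.067], TCP at [238.137, 495.763, 302.646] pointing down, gripper open.
Joint ranges: [-3.03, 3.03], [-0.79, 2.21], [0.23, 2.52], [-1.04, 4.18], [0, 3.07], [-2.55, 2.55]. Speed limits (rad/s): [2.22, 2.22, 2.57, 3.14, 3.14, 3.14].

### API

Orientations are given as [roll, pitch, yaw] about the fixed x, y, z axes, in that order (R = Rz(yaw) Ry(pitch) Rx(roll)).
In Python, from cell import read_state, camera, sign_off, regions_of, spot_point, grip_depth gives the robot as it stands. The module is installed in compiled form; this text tells all that it offers.
- The arm moves only by the tool send_rows, never from a script. Its argument "series" is a list of rows, each a list of 3 entries, a list of its own where there are three numbers: the shift along the world's x, y, z in mm, then the turn about the world's z in degrees, then the closure, from -1 (fully open) to 1 (shut), so that 0 is half open. A call has 1 to 12 rows; each row shifts and turns the commanded pose from where the row before left it; what a row does not reach is not made up. A row lasts 1/10 s, in which the tool goes at most 50 mm and 8.59 degrees, less where a joint would pass 70% of its speed; a pose out of reach is approached as far as the arm can. A call is refused whole if a number of a shift passes 50 or a number of a turn 8.59, either way. A call with a gripper value outside its range is refused whole. The fingers move at their own pace and stop on an object; "squeeze" is the grip in N (left out, the last holds). Time passes only in rows, so rows that do not move let the fingers close. It gives the time, the measured TCP pose, the force, the opening and the grip force at its end, in the units of the state.
- read_state(): the state, without advancing time (a new reading comes with each control period).
- camera(name): name is "scene" or "top" or "wrist"; returns a dict with "color" (400x640x3 uint8, blue, green, red), "fx", "fy", "cx", "cy" (pixels), "camera_from_world" (4x4, takes a point from world to camera coordinates). Camera axes: x right, y down, z forward; pixel columns grow to the right and rows downward; lengths in mm; the calibration is good to about 2 mm. The wrist camera is an equidistant fisheye: a pixel r from the principal point sees the ray r / f radians off the axis. A picture is of the moment at which its call begins. There is no depth.
- sign_off(): hands the job in; it is judged then, once.
Trained networks look in a picture, given as the dict that the camera call returned (one of the last four; its "shot" number tells which), for a name from the list of things; names that differ only in an ending like _2 or _b are one class to them, and where a whole thing is asked for, a point or a joint stands for the part that bears it (a point fixed in the world has none). Each returns a list of dicts, best first, with "confidence" (0 to 1); they miss things now and then, are a little off and sometimes report something else, mostly with a low value. They report only what shows in the picture. A call takes as long as a camera call.
- regions_of(thing, picture): "mask" (400x640 bool, what is visible of it).
- spot_point(thing, picture): "point" ([x, y, z] in mm, in the coordinates of the camera as it stood for that picture, good to about 4 mm: a listed point, or the origin of a listed thing).
The state is a dict: "clock": time; "joints": joint angles; "qd": joint speeds; "effort": joint torques, N m; "eef_pos": TCP position; "eef_rot": TCP orientation; "wrist_force": force on the tool from outside, world axes, zero at the start; "moment": the same for the moment, N m; "finger_gap": finger opening in mm; "finger_force": force on a finger pad.
Only numpy, scipy, OpenCV 4.12 (cv2) and the standard library are available. Lean on these libraries where they do the work, as an engineer would, in place of code of your own. Each camera call takes 0.05 s, during which the arm holds its last target. There are 200 camera calls.

### The job

Take the loaded crucible carrier out of its loading stand: pull the sprung red T-handle up and twist it so that it stays open by itself, then turn the carrier until its ears are out from under the claws and lift it off. Put it on the white changer drive and, pressing only lightly, turn it until it drops over the drive's cross pin and sits fully home. Keep it level so that all six crucibles stay in their rings, leave the plunger parked open, and do not disturb the vials, beaker and tweezers.

Things in the scene. Friction and masses are not known exactly. Their poses are not given: they have to be found in the camera images.
- stand: Loading stand, fixed: blue bed plate 248 (x) x 84 x 8 mm on feet, top 12 mm above the bench, grey claw at each end of its x axis. Origin on the bench under the plate's middle, where an 18.6 mm pilot boss stands 16 mm above the bed, in the carrier's bore. The -x claw carries the upright index plunger, 84 mm from the origin.
- claw (a point): Jaw tip of the plain claw at the stand's +x end, on the jaw's top: 70 mm from the stand's axis, 52 mm above the bench. Each jaw is 34 mm wide and 10 mm thick, underside 2 mm above the carrier's ear; its post starts 98.5 mm from the axis.
- plunger (a joint): Index plunger's lift (m). 0: down, its 8 mm pin standing in the carrier's forked ear. A spring pulls it down, 6 N at 0, 14 N at the top stop 0.016. A cross pin in a slotted sleeve bars turning below 0.013. Raised to 0.014 or more and turned over 45 degrees either way, it rests on the sleeve's rim at about 0.0125 when let go, or 0.011 in the rest notch at 90 degrees (stop at 93).
- tee_handle: Red T-handle of the plunger: bar 36 (x) x 14 (y) x 22 mm (z, up), origin at its middle, 87 mm above the bench when down; the bar then lies along the stand's x. Rises with the plunger, turns about its z with little friction. Grasp it across y. Under the bar is a 14 mm collar, then the 22 mm sleeve, whose fixed top is 21 mm below the origin when down.
- carrier: Loose aluminium crucible carrier, 0.3 to 0.55 kg empty. Origin under the middle, z up. Skirt 51 mm across, 22 mm high, bore 21 mm, with two crossed slots 11 mm wide along its x and y (so every 90 degrees alike), open below. On it a 124 mm plate at 22 to 28 mm height with six rings (25 mm bore, 6 mm high) 43 mm from the axis, each holding a crucible; crucible tops at 45 to 47 mm.
- carrier_bar (a point): Middle of the carrier's black lifting bar, 80 mm above the carrier's origin; frame as the carrier's. The bar is 46 mm along y, 16 mm along x, 20 mm high, on a 14 mm stem. Grasp it across x.
- carrier_ear (a point): End of the carrier's ear at -x, 95 mm from the axis, 25 mm above its origin; a like ear is at +x. Each is 28 mm wide, 6 mm thick, with an 11 mm fork slot open outward. In the stand both ears lie under the claws, the pin in this one's fork. Plunger open, turning the carrier about its axis either way by 27 degrees or more (35 is easy) frees the ears, and it lifts straight up.
- drive: Changer drive, fixed: low white housing 150 x 150 mm, top 50 mm above the bench. Origin on the bench under the axis of its 68 mm turntable, which stays put unless turned with over about 0.35 N m; a carrier rubbing lightly does not turn it.
- drive_seat (a point): Middle of the turntable's top, 54 mm above the bench, frame as the drive's. A carrier fully home has its underside here, slots over the cross pin; one that rides on the pin stands 9 mm higher.
- drive_tip (a point): Tip of the turntable's stub shaft: 18.6 mm thick, 20 mm high, coned in its top 6 mm. Through it goes a level steel cross pin, 6 mm thick, reaching 24 mm to each side, its top 9 mm above the turntable. The pin has stopped at any angle, which this frame does not tell; a carrier slot drops over it within about 6 degrees.
- vial_blue: Sample vial with blue cap, 27 mm diameter, 60 mm high, origin under it; to be left alone.
- vial_black: Sample vial with black cap, 27 mm diameter, 60 mm high, origin under it; to be left alone.
- beaker: Clear beaker, 54 mm diameter, 66 mm high, origin under it; to be left alone.
- tweezers: Tweezers lying on the bench, 131 x 16 x 8 mm, origin under the middle; to be left alone.
- crucible_1: Small crucible, 26 mm across and 18 mm high, 12 g, loose in the carrier's ring at 30 degrees; origin at its underside, 28 mm above the carrier's.
- crucible_2: Small crucible, 26 mm across and 18 mm high, 12 g, loose in the carrier's ring at 90 degrees; origin at its underside, 28 mm above the carrier's.
- crucible_4: Small crucible, 26 mm across and 18 mm high, 12 g, loose in the carrier's ring at 150 degrees; origin at its underside, 28 mm above the carrier's.
- crucible_7: Small crucible, 26 mm across and 18 mm high, 12 g, loose in the carrier's ring at 210 degrees; origin at its underside, 28 mm above the carrier's.
- crucible_3: Small crucible, 27 mm across and 19 mm high, 12 g, loose in the carrier's ring at 270 degrees; origin at its underside, 28 mm above the carrier's.
- crucible_6: Small crucible, 24 mm across and 17 mm high, 12 g, loose in the carrier's ring at 330 degrees; origin at its underside, 28 mm above the carrier's.

How it is judged (in metres and radians):
On the way, in this order (a step that is already met when the one before it is completed fails the run):
1. the plunger is pulled up, twisted and stays open by itself with the handle let go, the carrier still in the stand (value of joint plunger above 0.0095 m and contact force between the fingers and tee_handle below 0.2 N and horizontal distance between carrier and stand below 0.01 m and z of carrier in the frame of stand below 0.02 m), for 0.3 s.
2. the carrier is turned out of the claws and lifted off the stand, the plunger still open (z of carrier in the frame of stand above 0.05 m and value of joint plunger above 0.0095 m), for 0.1 s.
At the end, for the whole second after the job is handed in: The carrier is home on the drive: underside within 2.5 mm of the turntable top, axis within 4 mm of the drive's, level within 2 degrees, at rest; all six crucibles in its rings (36 to 50 mm from its axis, 24 to 33 mm above its underside); plunger still parked open (over 9.5 mm) (horizontal distance between carrier and drive_seat below 0.004 m and z of carrier in the frame of drive_seat between -0.0025 and 0.0025 m and angle between carrier's own z axis and vertical below 0.035 rad and linear speed of carrier below 0.02 m/s and value of joint plunger above 0.0095 m and z of crucible_1 in the frame of carrier between 0.024 and 0.033 m and horizontal distance between crucible_1 and carrier between 0.036 and 0.05 m and z of crucible_2 in the frame of carrier between 0.024 and 0.033 m and horizontal distance between crucible_2 and carrier between 0.036 and 0.05 m and z of crucible_4 in the frame of carrier between 0.024 and 0.033 m and horizontal distance between crucible_4 and carrier between 0.036 and 0.05 m and z of crucible_7 in the frame of carrier between 0.024 and 0.033 m and horizontal distance between crucible_7 and carrier between 0.036 and 0.05 m and z of crucible_3 in the frame of carrier between 0.024 and 0.033 m and horizontal distance between crucible_3 and carrier between 0.036 and 0.05 m and z of crucible_6 in the frame of carrier between 0.024 and 0.033 m and horizontal distance between crucible_6 and carrier between 0.036 and 0.05 m); the robot touches nothing.
It fails at once if a vial, the beaker or the tweezers is pushed more than 2 cm (distance of any of vial_blue, vial_black, beaker, tweezers from where it was at the start of the episode above 0.02 m).
It fails at once if the carrier is tipped by more than 20 degrees (angle between carrier's own z axis and vertical above 0.35 rad).
It fails at once if the carrier is forced or dropped on to the drive: more than 80 N between them (contact force between carrier and drive above 80 N).
It also fails if it takes over 70 s, if anything falls off the work surface, if the arm or the gripper's body presses on something with over 40 N, if the wrist force passes 120 N, or if a joint passes its speed limit or range.

## Working session

There is one attempt and no reset: what is moved stays moved. The work goes in short steps, Python scripts to look and compute and a tool call to move; the robot and the scene stay as the last step left them, time stands still between calls to the robot, and variables do not carry over. Pictures are saved under pics/ and viewed, at most 10 in all, crops included, and the job is handed in when it is done.

Besides the shell and the picture viewer there is one more tool, called after "Call:" as name([rows], argument=value, ...), one row to a line, values as JSON. send_rows: Moves the arm, as the interface text tells. Its arguments: {"type":"object","properties":{"series":{"type":"array"},"squeeze":{"type":"number"}},"required":["series"]}

```bash
mkdir -p pics
cat > h.py <<'E'
import numpy as np, cv2
from cell import *
def w(p,pic):
    M=np.linalg.inv(pic["camera_from_world"]); return (M@np.append(p,1))[:3]
def spots(cam,names):
    pic=camera(cam)
    for n in names:
        for r in spot_point(n,pic)[:2]:
            print(cam,n,w(r["point"],pic).round(1),round(r["confidence"],2))
    return pic
E
python3 - <<'E'
from h import *
s=read_state(); print(s, grip_depth)
N=["stand","claw","tee_handle","carrier","carrier_bar","carrier_ear","drive","drive_seat","drive_tip","vial_blue","vial_black","beaker","tweezers"]
for c in ("top","scene"):
    p=spots(c,N); cv2.imwrite(f"pics/{c}0.png",p["color"])
E
```

```text
{'clock': 0.0, 'joints': array([ 1.05639693e+00,  3.00448900e-01,  1.52157601e+00,  3.04031021e-05,
        1.32073139e+00, -6.65925058e-02]), 'qd': array([ 1.22082784e-03,  1.17310555e-03,  1.70146464e-03, -1.61702603e-03,
       -5.82432688e-06, -1.97473726e-03]), 'effort': array([ 5.67326606e-04, -5.31782091e+01, -3.52763557e+01,  7.09390990e-02,
        2.40193005e-02, -8.46219837e-05]), 'eef_pos': array([238.06174912, 495.63602939, 302.10059859]), 'eef_rot': array([-3.14043355e+00, -1.06816053e-04,  2.69377816e+00]), 'wrist_force': array([-0.03351897,  0.27711885, -0.25122877]), 'moment': array([ 0.00870513,  0.03457875, -0.03291254]), 'finger_force': 0.0, 'finger_gap': 93.75521238530233} 78.39999999999999
top claw [ 644.4 -135.    52. ] 0.88
top tee_handle [ 582.  -158.6   11.8] 0.58
top tee_handle [ 499.6 -184.5   84.9] 0.55
top carrier [ 580.7 -158.8   10.6] 0.78
top carrier_bar [ 576.7 -156.9   92.2] 0.97
top carrier_bar [ 608.6 -127.    38.7] 0.55
top carrier_ear [ 489.5 -194.9   35.2] 0.64
top carrier_ear [ 498.2 -186.    86.9] 0.26
top drive [593.7 208.7   0. ] 0.75
top d
[... 456 characters left out ...]
3 -188.8   90.2] 0.68
scene carrier [ 576.4 -160.4   11.3] 0.92
scene carrier_bar [ 574.7 -162.3   95.8] 0.78
scene carrier_bar [394.1 -11.4   3.7] 0.65
scene carrier_ear [ 483.7 -196.9   36.6] 0.96
scene drive [595.  202.9  -1.3] 0.82
scene drive [ 573.8 -165.2   93.5] 0.23
scene drive_seat [593.1 207.5  58.6] 0.73
scene drive_seat [695.2  17.4  -3.1] 0.7
scene drive_tip [596.6 207.2  75. ] 0.57
scene drive_tip [ 483.8 -189.9   37.7] 0.27
scene vial_blue [6.937e+02 2.050e+01 2.000e-01] 0.59
scene vial_blue [ 562.1 -120.5   43. ] 0.56
scene vial_black [698.8 -24.   -1.7] 0.6
scene beaker [408.  339.    2.9] 0.65
scene beaker [ 639.2 -135.5   52. ] 0.17
scene tweezers [391.2  -8.8   5.1] 0.73
```

View pics/top0.png

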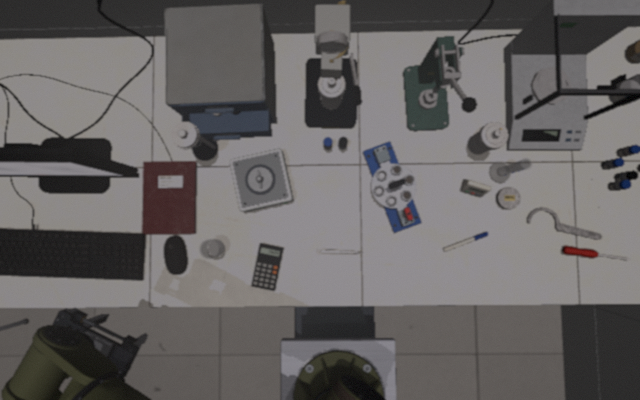

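View pics/scene0.png

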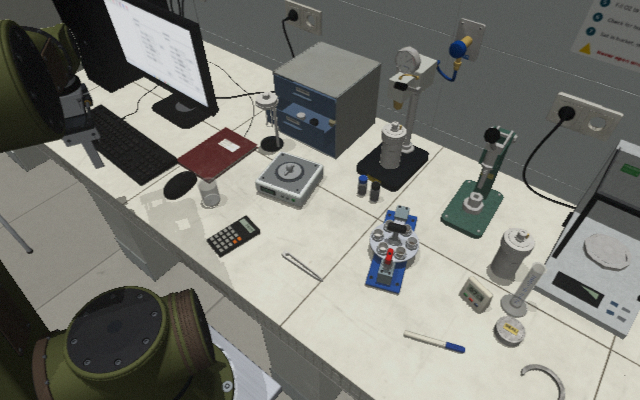

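The stand is at about (577,-159) mm with its x axis near 20°. The tee is at about (498,-187) mm and the drive at (595,208) mm. I'll go above the tee first.

Call:
send_rows([
  [[16,-42,-2],2.9,-1],
  [[16,-42,-2],2.9,-1],
  [[16,-42,-2],2.9,-1],
  [[16,-42,-2],2.9,-1],
  [[16,-42,-2],2.9,-1],
  [[16,-42,-2],2.9,-1],
  [[16,-42,-2],2.9,-1],
  [[16,-42,-2],2.9,-1],
  [[16,-42,-2],2.9,-1],
  [[16,-42,-2],2.9,-1],
  [[16,-42,-2],2.9,-1],
  [[16,-42,-2],2.9,-1],
], squeeze=30)

```text
clock: 2.6
eef_pos: [430.4, -10.2, 278.9]
eef_rot: [-3.141, 0.001, -2.98]
wrist_force: [1.4, 0.2, -0.0]
finger_gap: 94.0
finger_force: 0.0
```

Call:
send_rows([
  [[16,-42,-2],2.9,-1],
  [[16,-42,-2],2.9,-1],
  [[17,-42,-2],2.9,-1],
  [[17,-42,-2],2.9,-1],
  [[0,0,0],0,-1],
  [[0,0,0],0,-1],
])

```text
clock: 3.2
eef_pos: [496.0, -176.7, 270.2]
eef_rot: [3.141, -0.001, -2.781]
wrist_force: [-0.1, 0.5, -0.4]
finger_gap: 94.1
finger_force: 0.0
```

Run:
```python
from h import *
s=read_state(); print(s['eef_pos'],s['eef_rot'],s['clock'])
p=spots("wrist",["stand","claw","tee_handle","carrier","carrier_bar","carrier_ear"]); cv2.imwrite("pics/w1.png",p["color"])
for c in ("top","scene"): spots(c,["claw","tee_handle","carrier_bar"])
```

```text
[ 495.99403055 -176.70953967  270.16033714] [ 3.14080480e+00 -6.32389891e-04 -2.78141410e+00] 3.2
wrist tee_handle [ 492.7 -185.7   83.8] 0.77
wrist carrier [ 574.8 -156.7    8.7] 0.8
wrist carrier_bar [695.4 -21.8   5.9] 0.71
wrist carrier_bar [ 577.  -162.1   89.3] 0.63
top claw [ 643.  -134.6   49.6] 0.67
top carrier_bar [ 579.6 -155.4   94. ] 0.72
scene claw [ 638.9 -134.8   53.3] 0.66
scene tee_handle [ 496.3 -187.4   88.5] 0.39
scene carrier_bar [ 573.2 -161.    94. ] 0.84
```

View pics/w1.png

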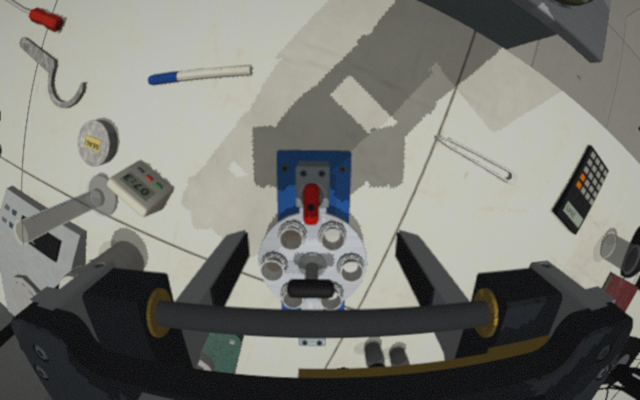

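The wrist view shows the red handle at (311,203), the black bar at (310,289) and the blue plate lying straight along the tool x axis. I'll project these pixels onto known heights.

```bash
cat >> h.py <<'E'
def ray(uv,pic,z):
    "wrist fisheye pixels -> world points at height z"
    d=(np.atleast_2d(uv).astype(float)-[pic["cx"],pic["cy"]])/[pic["fx"],pic["fy"]]
    t=np.linalg.norm(d,axis=1); v=np.c_[d/t[:,None]*np.sin(t)[:,None],np.cos(t)]
    M=np.linalg.inv(pic["camera_from_world"]); v=v@M[:3,:3].T; c=M[:3,3]
    return c+v*((z-c[2])/v[:,2])[:,None]
def minrect(mask,pic,z):
    ys,xs=np.nonzero(mask); P=ray(np.c_[xs,ys],pic,z)
    r=cv2.minAreaRect(P[:,:2].astype(np.float32)); return np.round(P.mean(0),1),r
E
python3 - <<'E'
from h import *
p=camera("wrist"); c=p["color"].astype(int); b,g,r=c[...,0],c[...,1],c[...,2]
yy,xx=np.mgrid[:400,:640]; roi=(xx>260)&(xx<370)&(yy>140)&(yy<350)
print("red",minrect(roi&(r>110)&(g<60)&(yy<235),p,95))
print("blue",minrect(roi&(b>90)&(r<60)&(b>g+40)&(yy<235),p,12))
for n,z in(("carrier_bar",98),("tee_handle",95)):
    for q in regions_of(n,p)[:1]: print(n,q["confidence"],minrect(q["mask"],p,z))
E
```

```text
red (array([ 507.7, -183.2,   95. ]), ((507.71966552734375, -182.96331787109375), (7.402791500091553, 11.439449310302734), 20.848831176757812))
blue (array([ 513.9, -187.3,   12. ]), ((511.5799560546875, -181.8272705078125), (34.47602081298828, 80.23884582519531), 19.953996658325195))
carrier_bar 0.96 (array([ 543.4, -168.4,   98. ]), ((546.23291015625, -168.61268615722656), (100.1496810913086, 101.01712036132812), 50.929378509521484))
tee_handle 0.74 (array([ 493.9, -188.1,   95. ]), ((494.3307800292969, -187.828857421875), (36.073707580566406, 13.102872848510742), 19.845125198364258))
```

Call:
send_rows([
  [[-1,-11,-10],-0.6,-1],
  [[0,0,-30],0,-1],
  [[0,0,-30],0,-1],
  [[0,0,-20],0,-1],
  [[0,0,-13],0,-1],
  [[0,0,0],0,-1],
])

```text
clock: 4.7
eef_pos: [494.5, -187.4, 165.9]
eef_rot: [3.14, -0.002, -2.791]
wrist_force: [-0.0, 0.0, 0.2]
finger_gap: 94.2
finger_force: 0.0
```

Run:
```python
from h import *
p=camera("wrist"); cv2.imwrite("pics/w2.png",p["color"])
s=read_state(); print(s['eef_pos'],s['wrist_force'])
for n in ("tee_handle",):
    for q in regions_of(n,p)[:1]: print(n,q["confidence"],minrect(q["mask"],p,98))
    spots("wrist",[n,"carrier_bar"])
```

```text
[ 495.02890208 -187.54692991  167.29544459] [0.17164957 0.41106054 1.00651602]
tee_handle 0.57 (array([ 491.2, -189.4,   98. ]), ((490.8292236328125, -189.3374786376953), (42.17386245727539, 13.38381290435791), 19.207321166992188))
wrist tee_handle [ 497.2 -188.1   83. ] 0.77
wrist carrier_bar [ 577.4 -162.8   89.7] 0.8
wrist carrier_bar [393.9  -8.2  -1. ] 0.71
```

View pics/w2.png

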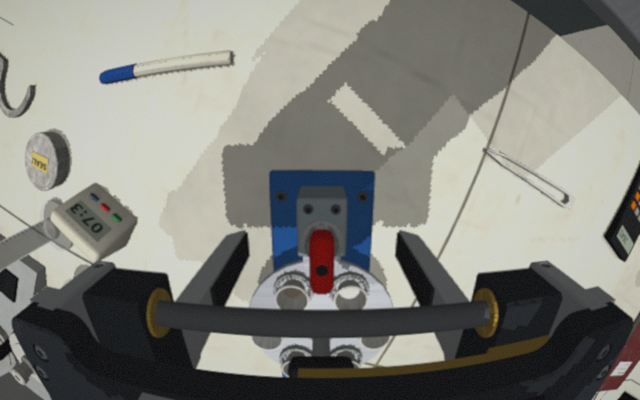

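The fingers straddle the handle centrally, with the handle's screw hole (its axis) at pixel (321,270).

Run:
```python
from h import *
p=camera("wrist"); print(ray([[321,270]],p,98), read_state()['eef_pos'])
```

```text
[[ 498.71434688 -187.3304101    98.        ]] [ 495.44195134 -187.36597133  168.56903264]
```

Call:
send_rows([
  [[2.5,0.5,-1],0,-1],
  [[0,0,0],0,1],
  [[0,0,0],0,1],
  [[0,0,0],0,1],
  [[0,0,0],0,1],
  [[0,0,0],0,1],
  [[0,0,0],0,1],
  [[0,0,0],0,1],
  [[0,0,0],0,1],
], squeeze=45)

```text
clock: 5.9
eef_pos: [497.6, -186.7, 166.7]
eef_rot: [-3.142, 0.0, -2.79]
wrist_force: [-0.7, 0.7, 0.7]
finger_gap: 33.3
finger_force: 0.0
```

Call:
send_rows([
  [[0,0,0],0,1],
  [[0,0,0],0,1],
  [[0,0,0],0,1],
  [[0,0,0],0,1],
  [[0,0,0],0,1],
  [[0,0,0],0,1],
])

```text
clock: 6.5
eef_pos: [497.6, -186.7, 166.7]
eef_rot: [3.141, -0.0, -2.79]
wrist_force: [-1.4, 1.9, 2.1]
finger_gap: 13.4
finger_force: 45.0
```

Call:
send_rows([
  [[0,0,4],0,1],
  [[0,0,4],0,1],
  [[0,0,4],0,1],
  [[0,0,3.2],0,1],
  [[0,0,0],0,1],
  [[0,0,0],0,1],
])

```text
clock: 7.1
eef_pos: [497.4, -186.6, 181.5]
eef_rot: [3.141, -0.001, -2.79]
wrist_force: [1.8, 1.1, -14.5]
finger_gap: 13.8
finger_force: 45.0
```

Call:
send_rows([
  [[0,0,0],-8,1],
  [[0,0,0],-8,1],
  [[0,0,0],-8,1],
  [[0,0,0],-8,1],
  [[0,0,0],-8,1],
  [[0,0,0],-8,1],
  [[0,0,0],-8,1],
  [[0,0,0],-8,1],
  [[0,0,0],-8,1],
  [[0,0,0],-8,1],
  [[0,0,0],-8,1],
  [[0,0,0],-2,1],
])

```text
clock: 8.3
eef_pos: [497.3, -187.0, 181.4]
eef_rot: [-3.14, -0.0, 1.917]
wrist_force: [-0.3, -2.3, -14.4]
finger_gap: 13.5
finger_force: 45.0
```

Call:
send_rows([
  [[0,0,-1.5],0,1],
  [[0,0,-1.5],0,1],
  [[0,0,-0.8],0,1],
  [[0,0,0],0,1],
  [[0,0,0],0,1],
])

```text
clock: 8.8
eef_pos: [497.4, -186.9, 178.1]
eef_rot: [-3.141, 0.0, 1.923]
wrist_force: [-2.3, -3.5, -10.8]
finger_gap: 13.7
finger_force: 45.0
```

Call:
send_rows([
  [[0,0,0],0,0.3],
  [[0,0,0],0,0.3],
  [[0,0,0],0,0.3],
  [[0,0,0],0,0.3],
  [[0,0,0],0,0.3],
  [[0,0,0],0,0.3],
  [[0,0,0],0,0.3],
  [[0,0,0],0,0.3],
])

```text
clock: 9.6
eef_pos: [497.6, -186.7, 178.0]
eef_rot: [-3.142, -0.0, 1.922]
wrist_force: [-0.0, -0.2, 1.3]
finger_gap: 33.0
finger_force: 0.0
```

Call:
send_rows([
  [[0,0,20],0,0.1],
  [[0,0,30],0,0.1],
  [[0,0,30],0,0.1],
  [[20,8,0],0,0.1],
  [[20,8,0],0,0.1],
  [[0,0,0],0,0.1],
  [[0,0,0],0,0.1],
])

```text
clock: 10.3
eef_pos: [537.4, -170.7, 257.6]
eef_rot: [-3.141, -0.0, 1.923]
wrist_force: [-0.2, -0.0, -0.3]
finger_gap: 42.2
finger_force: 0.0
```

Run:
```python
from h import *
p=spots("wrist",["tee_handle","carrier_bar","carrier"]); cv2.imwrite("pics/w3.png",p["color"])
spots("scene",["tee_handle","carrier_bar"]); print(read_state()['eef_pos'])
```

```text
wrist tee_handle [ 495.  -192.1   97.3] 0.72
wrist tee_handle [ 534.3 -149.8   38.5] 0.37
wrist carrier_bar [ 577.7 -159.9   90.2] 0.87
wrist carrier [ 575.2 -159.2    7.8] 0.65
wrist carrier [397.2  -8.    1.4] 0.33
scene tee_handle [ 492.2 -185.1   96.2] 0.48
scene carrier_bar [ 575.4 -162.4   93.3] 0.64
[ 537.37316476 -170.94467819  258.10846807]
```

View pics/w3.png

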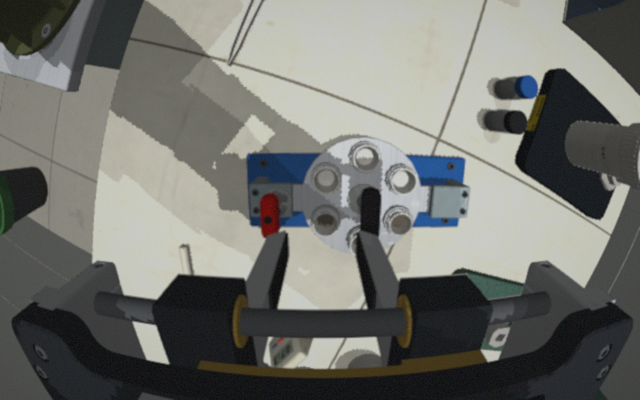

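The red handle stays raised and crosswise at (269,213), so it is parked. The carrier bar is at about (370,208). Next is the bar grasp at (576.5,-158.5).

Call:
send_rows([
  [[20,6,0],0,-0.5],
  [[19,6.3,0],0,-0.5],
  [[0,0,0],0,-0.5],
  [[0,0,-25],0,-0.5],
  [[0,0,-25],0,-0.5],
  [[0,0,-20],0,-0.5],
  [[0,0,-12],0,-0.5],
  [[0,0,-8],0,-0.5],
  [[0,0,0],0,-0.5],
])

```text
clock: 11.55
eef_pos: [576.3, -158.5, 167.6]
eef_rot: [-3.141, -0.001, 1.922]
wrist_force: [0.6, -0.4, 0.6]
finger_gap: 70.5
finger_force: 0.0
```

Run:
```python
from h import *
p=spots("wrist",["tee_handle","carrier_bar"]); cv2.imwrite("pics/w4.png",p["color"])
spots("scene",["carrier_bar"]);print(read_state()['eef_pos'],read_state()['finger_gap'])
```

```text
wrist tee_handle [ 495.6 -191.6   97.3] 0.81
wrist carrier_bar [ 579.4 -160.6   89.4] 0.57
scene carrier_bar [ 575.7 -161.8   94.2] 0.66
[ 576.8745661  -158.54827599  168.91262903] 70.71684293140116
```

View pics/w4.png

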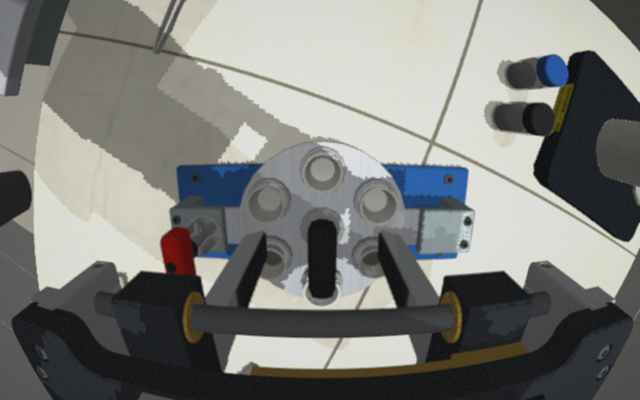

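The bar sits centred between the fingers at (322,258). Closing.

Call:
send_rows([
  [[0.3,-0.9,0],0,1],
  [[0,0,0],0,1],
  [[0,0,0],0,1],
  [[0,0,0],0,1],
  [[0,0,0],0,1],
  [[0,0,0],0,1],
  [[0,0,0],0,1],
  [[0,0,0],0,1],
  [[0,0,0],0,1],
  [[0,0,0],0,1],
  [[0,0,0],0,1],
  [[0,0,0],0,1],
], squeeze=50)

```text
clock: 13.0
eef_pos: [576.9, -159.4, 168.0]
eef_rot: [-3.141, -0.0, 1.922]
wrist_force: [0.0, -0.1, -0.5]
finger_gap: 15.7
finger_force: 50.0
```

Call:
send_rows([
  [[0,0,0.8],0,1],
  [[0,0,0],5,1],
  [[0,0,0],5,1],
  [[0,0,0],5,1],
  [[0,0,0],5,1],
  [[0,0,0],5,1],
  [[0,0,0],5,1],
  [[0,0,0],5,1],
  [[0,0,0],0,1],
])

```text
clock: 13.9
eef_pos: [576.8, -159.3, 168.5]
eef_rot: [-3.141, -0.001, 2.535]
wrist_force: [0.3, -0.2, -4.5]
finger_gap: 15.5
finger_force: 50.0
```

Call:
send_rows([
  [[0,0,4],0,1],
  [[0,0,6],0,1],
  [[0,0,10],0,1],
  [[0,0,12],0,1],
  [[0,0,15],0,1],
  [[0,0,15],0,1],
  [[0,0,15],0,1],
  [[0,0,15],0,1],
  [[0,0,15],0,1],
  [[0,0,12],0,1],
  [[0,0,6],0,1],
  [[0,0,0],0,1],
])

```text
clock: 15.1
eef_pos: [577.0, -159.4, 294.8]
eef_rot: [3.141, 0.001, 2.533]
wrist_force: [-0.4, 0.9, -4.5]
finger_gap: 15.4
finger_force: 50.0
```

Run:
```python
from h import *
spots("scene",["carrier","tee_handle","crucible_1","drive_seat"])
p=camera("top"); c=p["color"][140:220,225:295]
s=camera("scene")["color"]
cv2.imwrite("pics/v5.png",np.hstack([cv2.resize(c,(350,400),interpolation=3),cv2.resize(s[145:210,250:330],(440,400),interpolation=3)]))
```

```text
scene carrier [ 578.  -159.4  141. ] 0.7
scene tee_handle [ 494.5 -188.8  100. ] 0.53
scene crucible_1 [ 538.1 -178.1  168.4] 0.62
scene crucible_1 [ 540.2 -132.   170.2] 0.51
scene drive_seat [595.3 206.7  54.8] 0.94
```

View pics/v5.png

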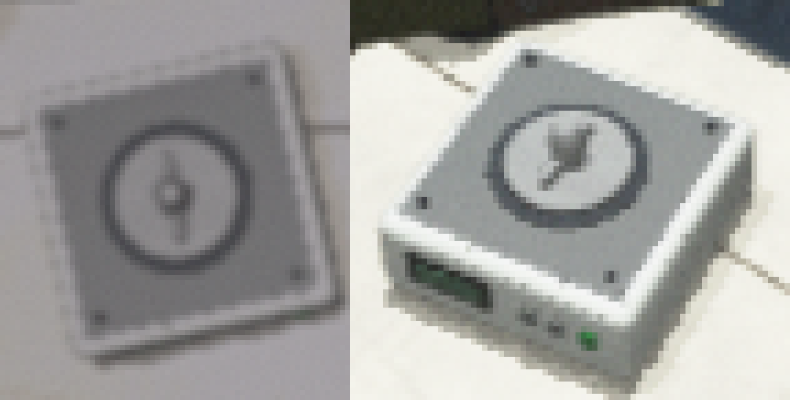

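The top view shows the drive's pin running from (168,155) to (181,240) in the crop, so it lies about +8.7° from world x. The ring is centred at (175,197). I'll work both out with the calibration.

Run:
```python
from h import *
p=camera("top")
def pr(uv,z):
    M=np.linalg.inv(p["camera_from_world"]); v=M[:3,:3]@[(uv[0]-p["cx"])/p["fx"],(uv[1]-p["cy"])/p["fy"],1]
    return M[:3,3]+v*(z-M[2,3])/v[2]
f=lambda x,y:(225+x/5-.4,140+y/5-.4)
print(pr(f(175,197),54))
g=cv2.resize(p["color"][140:220,225:295],(700,800),interpolation=cv2.INTER_CUBIC)[...,1]
a,b=pr(f(168,155),60),pr(f(181,240),60); print(a,b,np.degrees(np.arctan2(a[1]-b[1],a[0]-b[0])),(a+b)/2)
for c in ("top","top","scene","scene"): spots(c,["drive_seat","drive_tip"])
```

```text
[597.37865824 206.96314855  54.        ]
[619.71845985 209.78681602  60.        ] [573.16741166 202.6946755   60.        ] 8.662508481285794 [596.44293575 206.24074576  60.        ]
top drive_seat [598.3 209.7  52. ] 0.97
top drive_tip [597.5 210.9  74.2] 0.77
top drive_seat [593.8 206.2  51.4] 0.67
top drive_seat [700.5  20.6  -1.9] 0.52
top drive_tip [596.4 211.1  73.9] 0.61
top drive_tip [ 577.9 -159.4  139.3] 0.42
scene drive_seat [591.8 208.6  54.1] 0.84
scene drive_tip [598.3 205.2  76.3] 0.66
scene drive_seat [595.6 206.5  57. ] 0.87
scene drive_tip [595.5 206.6  73. ] 0.9
```

Call:
send_rows([
  [[0,10,0],-2,1],
  [[0,20,0],-4,1],
  [[0,30,0],-5,1],
  [[2,30,0],-5,1],
  [[3,30,0],-5,1],
  [[3,30,0],-5,1],
  [[3,30,0],-5,1],
  [[3,30,0],-5,1],
  [[3,30,0],-5,1],
  [[2,20,0],-4,1],
  [[0,6,0],-1.5,1],
  [[0,0,0],0,1],
])

```text
clock: 17.3
eef_pos: [595.9, 107.6, 293.7]
eef_rot: [-3.141, -0.0, 1.723]
wrist_force: [0.7, -0.3, -4.3]
finger_gap: 15.6
finger_force: 50.0
```

Run:
```python
from h import *
p=spots("wrist",["drive_seat","drive_tip","drive","carrier"]); cv2.imwrite("pics/w6.png",p["color"])
spots("wrist",["drive_seat","drive_tip"]); print(read_state()['eef_pos'],read_state()['eef_rot'])
```

```text
wrist drive_seat [592.  204.8  51.2] 0.98
wrist drive [594.4 207.4   2.5] 0.92
wrist drive [625.5 138.2 164.4] 0.44
wrist carrier [594.  108.6 137.1] 0.66
wrist drive_seat [595.3 206.3  49.8] 0.57
wrist drive_tip [598.7 207.1  72.5] 0.56
[595.97819047 106.24212549 293.90201793] [ 3.14152469e+00 -7.24481609e-07  1.72129580e+00]
```

View pics/w6.png

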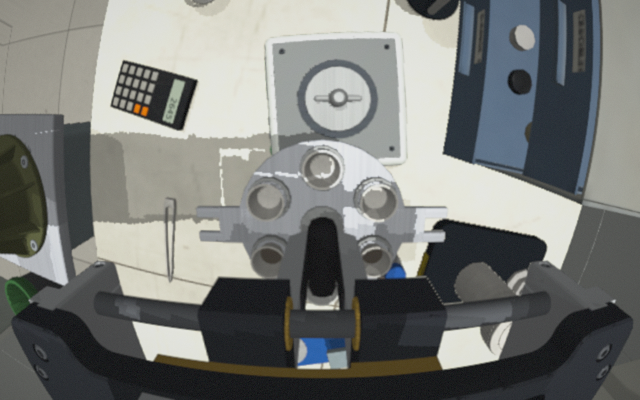

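The drive's turntable ring is centred near (338,98), with the pin lying almost horizontally from (315,98) to (361,97), parallel to the carrier's ears. All six crucibles are seated.

Run:
```python
from h import *
p=camera("wrist"); g=cv2.cvtColor(p["color"],cv2.COLOR_BGR2GRAY)
print("pin",(P:=ray([[315,98.5],[361,97.5]],p,60)).round(1),np.degrees(np.arctan2(P[1,1]-P[0,1],P[1,0]-P[0,0])))
print("tip",ray([[338.5,96.5]],p,74))
# turntable: dark ring outline -> ellipse on plane z=50
yy,xx=np.mgrid[:400,:640]; m=(g<115)&(np.hypot(xx-338,yy-98)<50)&(yy<137)
ys,xs=np.nonzero(m); R=ray(np.c_[xs,ys],p,52)[:,:2]
from scipy.optimize import least_squares
d0=np.hypot(*(R-[596,207]).T); R=R[(d0>30)&(d0<50)]
s=least_squares(lambda q:np.hypot(R[:,0]-q[0],R[:,1]-q[1])-q[2],[596,207,38],loss="soft_l1"); print("ring",s.x,len(R))
print("ears",(E:=ray([[199,222],[445,222]],p,164)).round(1),np.degrees(np.arctan2(E[1,1]-E[0,1],E[1,0]-E[0,0])),E.mean(0))
```

```text
pin [[573.8 200.9  60. ]
 [619.3 209.4  60. ]] 10.606075739468352
tip [[596.16626484 205.48088501  74.        ]]
ring [595.81828003 206.36645742  38.13187986] 1524
ears [[502.1  94.1 164. ]
 [687.9 122.5 164. ]] 8.676580778796843 [594.99057344 108.32670491 164.        ]
```

Call:
send_rows([
  [[0,10,0],0.5,1],
  [[0,20,0],0.5,1],
  [[0,25,0],0,1],
  [[0,25,0],0,1],
  [[0,15,0],0,1],
  [[0,4.5,0],0,1],
  [[0,0,-10],0,1],
  [[0,0,-20],0,1],
  [[0,0,-20],0,1],
  [[0,0,-8],0,1],
  [[0,0,0],0,1],
])

```text
clock: 18.85
eef_pos: [595.8, 205.3, 234.5]
eef_rot: [-3.139, 0.0, 1.738]
wrist_force: [-0.7, -0.7, -3.0]
finger_gap: 15.6
finger_force: 50.0
```

Call:
send_rows([
  [[0,0,-3],0,1],
  [[0,0,-3],0,1],
  [[0,0,-1],0,1],
  [[0,0,0],0,1],
])

```text
clock: 19.25
eef_pos: [596.0, 206.1, 229.0]
eef_rot: [3.141, -0.0, 1.739]
wrist_force: [0.1, -0.6, -3.7]
finger_gap: 15.8
finger_force: 50.0
```

Call:
send_rows([
  [[0,0,-2],0,1],
  [[0,0,-2],0,1],
  [[0,0,0],0,1],
])

```text
clock: 19.55
eef_pos: [595.8, 206.2, 224.5]
eef_rot: [-3.141, 0.0, 1.739]
wrist_force: [0.7, 0.9, -4.2]
finger_gap: 15.8
finger_force: 50.0
```

Run:
```python
from h import *
s=read_state();print(s['eef_pos'],s['wrist_force'],s['moment'])
```

```text
[595.82674721 206.1743906  224.48766996] [ 0.73287465  0.85040257 -4.23260454] [-0.07111925  0.03363661  0.01937569]
```

Call:
send_rows([
  [[0,0,-1.5],0,1],
  [[0,0,-1.5],0,1],
  [[0,0,-1],0,1],
  [[0,0,0],0,1],
])

```text
clock: 19.95
eef_pos: [595.9, 206.2, 220.7]
eef_rot: [-3.141, 0.0, 1.739]
wrist_force: [-0.4, 0.1, -4.0]
finger_gap: 15.6
finger_force: 50.0
```

Call:
send_rows([
  [[0,0,-1],0,1],
  [[0,0,-1],0,1],
  [[0,0,-1],0,1],
  [[0,0,0],0,1],
])

```text
clock: 20.35
eef_pos: [595.9, 206.1, 217.7]
eef_rot: [-3.141, 0.0, 1.739]
wrist_force: [0.3, 0.6, -5.0]
finger_gap: 15.4
finger_force: 50.0
```

Still no contact below the pin-riding height of about 219, so I'll carry on down.

Call:
send_rows([
  [[0,0,-1.5],0,1],
  [[0,0,-1.5],0,1],
  [[0,0,-1],0,1],
  [[0,0,0],0,1],
])

```text
clock: 20.75
eef_pos: [595.9, 206.2, 213.6]
eef_rot: [-3.141, 0.0, 1.739]
wrist_force: [-1.0, -0.3, -4.9]
finger_gap: 15.2
finger_force: 50.0
```

Call:
send_rows([
  [[0,0,-1],0,1],
  [[0,0,-1],0,1],
  [[0,0,-0.7],0,1],
  [[0,0,0],0,1],
])

```text
clock: 21.15
eef_pos: [595.9, 206.2, 211.0]
eef_rot: [-3.141, -0.0, 1.739]
wrist_force: [-0.1, -0.6, -4.0]
finger_gap: 15.5
finger_force: 50.0
```

Call:
send_rows([
  [[0,0,-0.5],0,1],
  [[0,0,-0.5],0,1],
  [[0,0,0],0,1],
  [[0,0,0],0,1],
])

```text
clock: 21.55
eef_pos: [595.9, 206.2, 210.1]
eef_rot: [-3.142, -0.0, 1.739]
wrist_force: [-0.3, -0.0, -4.0]
finger_gap: 15.7
finger_force: 50.0
```

Call:
send_rows([
  [[0,0,-0.5],0,1],
  [[0,0,-0.5],0,1],
  [[0,0,0],0,1],
  [[0,0,0],0,1],
])

```text
clock: 21.95
eef_pos: [596.0, 206.2, 209.9]
eef_rot: [3.141, -0.0, 1.739]
wrist_force: [-3.0, -0.7, 4.4]
finger_gap: 15.6
finger_force: 50.0
```

It made contact at TCP z = 210, the expected home height. Releasing and retreating.

Call:
send_rows([
  [[0,0,0.5],0,0.2],
  [[0,0,0],0,0.2],
  [[0,0,0],0,0.2],
  [[0,0,0],0,0.2],
  [[0,0,0],0,0.2],
  [[0,0,0],0,0.2],
  [[0,0,0],0,0.2],
  [[0,0,0],0,0.2],
])

```text
clock: 22.75
eef_pos: [595.9, 206.2, 209.6]
eef_rot: [-3.142, 0.0, 1.739]
wrist_force: [0.5, -0.4, 0.0]
finger_gap: 37.7
finger_force: 0.0
```

Call:
send_rows([
  [[0,0,5],0,0.2],
  [[0,0,15],0,0.2],
  [[0,0,30],0,0.2],
  [[0,0,40],0,0.2],
  [[0,-40,20],0,0.2],
  [[0,-40,0],0,0.2],
  [[0,-20,0],0,0.2],
  [[0,0,0],0,0.2],
  [[0,0,0],0,0.2],
])

```text
clock: 23.65
eef_pos: [596.0, 106.3, 320.6]
eef_rot: [3.141, -0.0, 1.738]
wrist_force: [0.1, 0.4, 0.7]
finger_gap: 37.8
finger_force: 0.0
```

Run:
```python
from h import *
p=spots("wrist",["carrier","carrier_bar"]); s=spots("scene",["carrier","carrier_bar","tee_handle"])["color"]
t=spots("top",["carrier","carrier_bar","tee_handle"])
cv2.imwrite("pics/v7.png",np.hstack([cv2.resize(p["color"][:240,200:480],(420,360)),cv2.resize(s[120:210,240:335],(380,360),interpolation=3)]))
```

```text
wrist carrier [599.7 207.8  51.4] 0.56
wrist carrier_bar [ 3.959e+02 -8.100e+00 -3.000e-01] 0.4
wrist carrier_bar [ 573.1 -161.4   -3.6] 0.31
scene carrier [596.7 206.3  55.4] 0.9
scene carrier_bar [593.4 201.9 135.6] 0.7
scene tee_handle [ 498.2 -187.2   96.2] 0.67
top carrier [598.4 206.8  54.6] 0.56
top carrier_bar [600.  208.3 138. ] 0.8
top tee_handle [ 494.3 -184.    97.7] 0.53
```

View pics/v7.png

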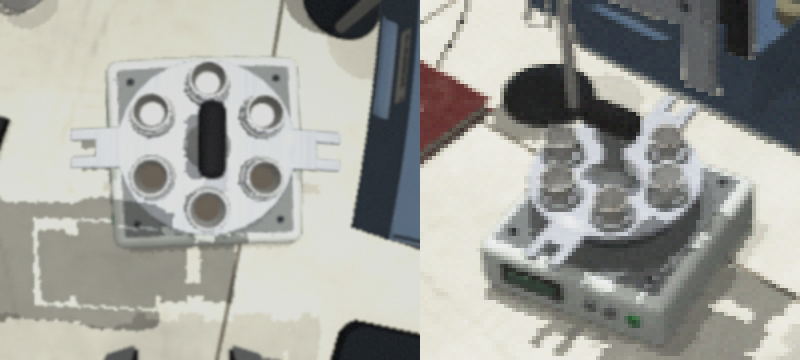

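The carrier sits level and home (spotted z about 54–55 mm), all six crucibles are in their rings and the plunger is still raised.

```bash
python3 -c "
from cell import *
print(sign_off())"
```

```text
the job is handed in; nothing more can be done
None
```

The job is handed in: the carrier is on the drive at its home height, with all six crucibles in their rings and the plunger parked open; sign-off returned no verdict.

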